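Tip the drained tube rack onto its feet, dock it and drop the bar

ROBOT

A 7-joint arm with a two-finger parallel gripper is mounted at the origin on a cart in front of the work surface, level with it; the furniture and walls round the work are solid. World frame = base frame: x ahead of the robot, y to its left, z up, the work surface at z = 0. Lengths are in m, angles in rad, forces in N, time in s.
With the tool pointing down it reaches from about 0.35 to 0.9 m from the base axis. Payload 8.1 kg.
Tool frame: the origin (TCP) lies at the very end of the fingers, on their centre line; the grasp point (between the pads) lies 19 mm behind it; z points along the fingers, y is the line along which they close (so a half turn about z gives the same grasp; the last joint's range is limited). The gripper opens to 85 mm and grips with 20 to 120 N. Pads are 22 mm wide; open, the fingers measure 114 mm over their backs; the gripper's body (76 mm by 85 mm) begins 54 mm behind the grasp point. The pads swing forward as they close: fully open they stand 13 mm farther back than shut.
Start: joints at [1.118, 0.434, 0.025, 1.573, -0.012, 1.134, -0.075], TCP at [0.214, -0.587, 0.204] pointing down, gripper open.
Joint ranges: [-2.62, 2.62], [-0.44, 2.09], [-1.27, 1.32], [0.08, 2.57], [-1.32, 4.46], [0.12, 2], [-2.74, 2.74]. Speed limits (rad/s): [2.22, 2.22, 3.01, 3.01, 3.14, 3.14, 3.14].

INTERFACE

Orientations are given as a rotation vector (axis times angle).
In Python, from bench import robot gives the robot as it stands.
- The arm moves only by the shell command python3 -m crank 'ROWS' [FORCE]. ROWS is JSON, a list of rows, each an object of numbers: "rx", "ry", "rz": the turn, a rotation vector about the tool's x, y, z in degrees; "x", "y", "z": the shift along the tool's x, y, z in m; "gripper": the finger opening in m, from 0 to 0.0854. In form: [{"rx": .., "ry": .., "rz": .., "x": .., "y": .., "z": .., "gripper": ..}, ...]. A call has 1 to 5 rows; each row shifts and turns the commanded pose from where the row before left it, along the tool's axes as they then stand; what a row does not reach is not made up. A row lasts 1/8 s, in which the tool goes at most 62.5 mm and 10.7 degrees, less where a joint would pass 70% of its speed; a pose out of reach is approached as far as the arm can. A call with a gripper value outside its range is refused whole. The fingers move at their own pace and stop on an object; FORCE is the grip in N (left out, the last holds). Time passes only in rows, so rows that do not move let the fingers close. It gives the time, the measured TCP pose, the force, the opening and the grip force at its end, in the units of the state.
- robot.state(): the state, without advancing time (a new reading comes with each control period).
- robot.read_camera(name): name is "side" or "top" or "wrist"; returns (picture, depth): 384x512x3 uint8, blue, green, red; 384x512 float32, m along the optical axis (not along the pixel's ray), 0 where there is no reading.
- robot.camera_info(name): a dict with "mtx" (3x3 intrinsics, pixels), "R" (3x3) and "t" (3): a world point X has camera coordinates R X + t; the wrist camera has in their place "hand_eye" (4x4, takes a point from camera to tool coordinates, whose origin is the TCP and whose axes are the flange's). Camera axes: x right, y down, z forward; pixel columns grow to the right and rows downward; lengths in m; the calibration is good to about 2 mm. The wrist camera is an equidistant fisheye: a pixel r from the principal point sees the ray r / f radians off the axis. A picture is of the moment at which its call begins: read the wrist's pose just before it. camera_info takes no time and is no camera call.
- robot.hand_in(): hands the job in; it is judged then, once.
The state is a dict: "t": time; "q": joint angles; "joint_velocities": joint speeds; "joint_efforts": joint torques, N m; "tcp_pos": TCP position; "tool_rot": TCP orientation; "ft_force": force on the tool from outside, world axes, zero at the start; "moment": the same for the moment, N m; "width": finger opening in m; "grip_force": force on a finger pad.
Only numpy, scipy, OpenCV 4.12 (cv2) and the standard library are available. Lean on these libraries where they do the work, as an engineer would, in place of code of your own. Each camera call takes 0.05 s, during which the arm holds its last target. There are 200 camera calls.

TASK

The washed orange tube rack was left lying on its long side to drain. With pushes of the fingertips alone, without lifting it off the worktop or carrying it, tip it over onto its feet so that its holes face up, push it along the worktop fully home into the aluminium dock, right up against the end stop, then push the upright steel bar with the red knob over so that it drops across the mouth of the dock and keeps the rack in. Leave everything else standing where it is.

Things in the scene. Friction and masses are not known exactly. Their poses are not given: they have to be found in the camera images.
- tube_rack: Orange tube rack, empty, loose, 0.1 to 0.25 kg: 116 mm along its x, 176 mm along its y, 58 mm high along its z. Origin: centre of its underside; +z points out of the face with the holes. It starts on its long -x side: +z level, roughly towards the robot; +x side on top; underside upright, facing away. End faces (y = +-88 mm) are full flat walls.
- rack_edge (a point): Middle of the long edge between the rack's hole face and its +x side (rack x = 58, y = 0, z = 58 mm); at the start the upper edge nearer the robot, 116 mm up. Pushed here away from the robot, the rack turns about the lower far edge of its underside and past the balance point falls onto its feet by itself.
- rack_center (a point): Centre of the rack, on its z axis 29 mm above its underside. The long sides are closed only from 40 to 58 mm above the underside, with a 4 mm floor plate near the bottom: with the rack on its feet, a finger reaching down to 20 to 30 mm over the worktop bears on that upper strip.
- dock: The rack dock, fixed: three aluminium walls 30 mm high, 6 mm thick, slippery, no floor (the rack slides on the worktop). Origin: where the centre of the rack's underside lies when home; z up. Its +y points out of the mouth, roughly to the robot's left; the rack goes in lengthwise towards -y. Side walls' inner faces at x = +-62 mm (4 mm play each side), end stop at y = -88 mm.
- dock_mouth (a point): Middle of the dock's mouth on the worktop, 108 mm along the dock's +y from its origin. The side walls flare outwards from 78 to 107 mm. Outside them, at dock y = 102 mm, stand the bar's pivot post (x = -92 mm, 52 mm high) and a black fork (x = +88 mm, 54 mm high) in which the fallen bar lies.
- bar (a joint): Hinge of the drop bar (round steel, 10 mm thick, 205 mm from pivot to knob centre, 0.08 kg), rad: 0 = down, level along the dock's +x across the mouth, 8 mm clear of a rack that is home; pi/2 = upright; starts leaning back on its stop at about 1.7, towards the robot. Pushed past upright towards the dock's +x it falls by its own weight, slowed by its pivot.
- bar_pivot (a point): Pivot of the drop bar, 43 mm above the worktop; fixed. The bar swings in the dock's x-z plane through this point.
- bar_knob (a point): Centre of the red ball knob (26 mm across) at the free end of the drop bar; about 245 mm above the worktop at the start.
- stop_bottle: small glass reagent bottle with a blue screw cap, 48 mm across, 98 mm tall; origin at the centre of its underside. A bystander.
- clear_flask: clear conical flask, 71 mm across, 92 mm tall; origin at the centre of its underside. A bystander.
- dry_beaker: glass beaker standing upside down on the blue drain mat, 72 mm across, 85 mm tall; origin at the centre of its base, which is now on top. A bystander.
- dry_flask: small conical flask on the blue drain mat, 54 mm across, 88 mm tall; origin at the centre of its underside. A bystander.
- red_marker: red and white marker pen lying on the worktop, 136 mm long along its own y axis, 18 mm thick; origin under its middle. A bystander.
- dish: closed petri dish lying on the worktop, 90 mm across, 15 mm high; origin at the centre of its underside. A bystander.

How it is judged:
By the outcome, as a careful person would: the job done as asked, in the order asked, and still so for the second after the job is handed in, with the robot touching nothing.
It also fails if it takes over 72 s, if anything falls off the work surface, if the arm or the gripper's body presses on something with over 40 N, if the wrist force passes 120 N, or if a joint passes its speed limit or range.

## Working session

There is one attempt and no reset: what is moved stays moved. The work goes in short steps, Python scripts to look and compute and a shell command to move; the robot and the scene stay as the last step left them, time stands still between calls to the robot, and variables do not carry over. Pictures are saved under pics/ and viewed, at most 10 in all, crops included, and the job is handed in when it is done.

```bash
mkdir -p pics
cat > h.py <<'E'
from bench import robot
import numpy as np, cv2
from scipy.spatial.transform import Rotation as Ro
def cloud(n):
    im,d=robot.read_camera(n); c=robot.camera_info(n); K=c["mtx"]; K=np.array(K)
    v,u=np.mgrid[:384,:512]
    P=np.stack([(u-K[0,2])/K[0,0]*d,(v-K[1,2])/K[1,1]*d,d],-1)
    W=(P-np.array(c["t"]))@np.array(c["R"])
    W[d==0]=np.nan
    return im,W
E
python3 - <<'E'
from h import *
s=robot.state(); print(s)
ims=[]
for n in("top","side"):
    im,W=cloud(n); np.save(n+".npy",W); cv2.imwrite(f"pics/{n}0.png",im)
    c=robot.camera_info(n); print(n,np.array(c["mtx"])[0],(-np.array(c["R"]).T@c["t"]).round(3),np.array(c["R"]).round(2).tolist())
E
```

```text
{'t': 0.0, 'q': array([ 1.11841205,  0.43520115,  0.02499212,  1.57410225, -0.0116055 ,
        1.13401466, -0.07510774]), 'joint_velocities': array([ 0.00137573,  0.00040724,  0.00113112, -0.00044999,  0.00285065,
        0.00061503, -0.00052256]), 'joint_efforts': array([ 5.03123138e-04, -6.70478725e+01,  1.02469202e+00, -3.16222250e+01,
        1.54683116e-02,  1.24213501e-02, -7.93979325e-05]), 'tcp_pos': array([ 0.21392725, -0.58665559,  0.2029378 ]), 'tool_rot': array([-3.09219429e+00, -5.46227517e-01,  6.55383261e-04]), 'ft_force': array([ 0.37166103, -0.13493823, -0.48954605]), 'moment': array([-0.02179573, -0.00774808,  0.01561548]), 'grip_force': 0.0, 'width': 0.0854516553960277}
top [350.73175938   0.         256.41146101] [0.345 0.135 1.202] [[0.02, -1.0, 0.03], [-0.99, -0.03, -0.16], [0.16, -0.02, -0.99]]
side [376.59037673   0.         260.78984897] [0.222 1.07  0.563] [[-0.94, -0.33, 0.02], [-0.16, 0.39, -0.91], [0.29, -0.86, -0.42]]
```

View pics/top0.png

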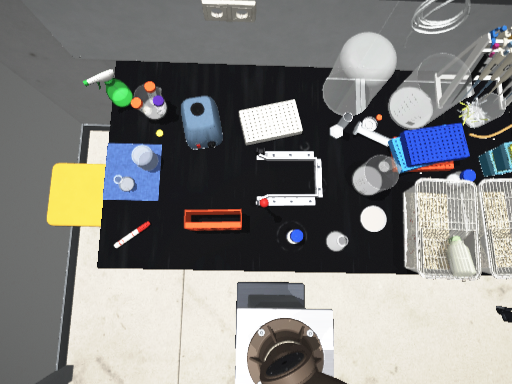

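View pics/side0.png

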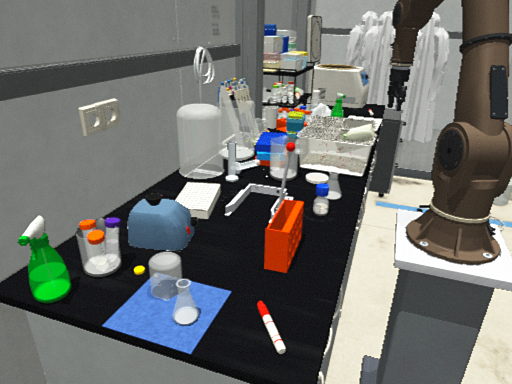

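The top view shows the rack at about (213,219), the dock at cols 257–322 and rows 150–205, the knob at (264,203), the bottle at (295,237) and the clear flask at (337,241). The side view agrees: the rack is on its side and the bar is upright.

```bash
cat > m.py <<'E'
from h import *
def meas(top=None):
    im,W=cloud("top"); hsv=cv2.cvtColor(im,cv2.COLOR_BGR2HSV); H,S,V=cv2.split(hsv)
    ys=slice(0,384)
    inr=np.zeros(H.shape,bool); inr[140:260,175:350]=1
    o=inr&(H>3)&(H<16)&(S>150)&(V>80)&np.isfinite(W[...,2])
    return im,W,hsv,o
if __name__=="__main__":
    im,W,hsv,o=meas(); H,S,V=cv2.split(hsv)
    P=W[o]; print("orange z pct",np.percentile(P[:,2],[2,10,50,90,98]).round(3))
    T=P[P[:,2]>np.percentile(P[:,2],90)-.012]
    r=cv2.minAreaRect((T[:,:2]*1000).astype(np.float32)); print("rack top rect",r,cv2.boxPoints(r).round(0).tolist())
    inr=np.zeros(H.shape,bool); inr[145:210,250:330]=1
    w=inr&(S<60)&(V>120)&(W[...,2]>.015)&(W[...,2]<.045)
    Q=W[w]; r=cv2.minAreaRect((Q[:,:2]*1000).astype(np.float32)); print("dock rect",r,cv2.boxPoints(r).round(0).tolist(),np.median(Q[:,2]))
    # wall lines: fit for side walls
    red=inr&((H<4)|(H>174))&(S>150)&(V>80); K=W[red]; print("knob",np.nanmedian(K,0).round(3),red.sum(),np.argwhere(red).mean(0))
    tall=inr&(W[...,2]>.046)&(W[...,2]<.3); 
    for p,(v,u) in zip(W[tall],np.argwhere(tall)): print((u,v),p.round(3).tolist(),end=" ")
    print()
    for nm,(u0,u1,v0,v1) in dict(bottle=(278,308,225,252),flask=(324,352,229,254)).items():
        R=W[v0:v1,u0:u1].reshape(-1,3); R=R[R[:,2]>.03]; print(nm,len(R),R.min(0).round(3) if len(R) else 0,R.max(0).round(3) if len(R) else 0)
    big=cv2.resize(im[130:265,170:370],None,fx=4,fy=4,interpolation=cv2.INTER_CUBIC); cv2.imwrite("pics/top1.png",big)
    im2,W2=cloud("side"); h2=cv2.cvtColor(im2,cv2.COLOR_BGR2HSV); r2=((h2[...,0]<4)|(h2[...,0]>174))&(h2[...,1]>150); r2[:,:275]=0; r2[:,:][165:]=0; r2[:,310:]=0; r2[:130]=0
    print("knob side",np.nanmedian(W2[r2],0).round(3),np.argwhere(r2).mean(0))
E
python3 m.py
```

```text
orange z pct [-0.004 -0.     0.097  0.116  0.118]
rack top rect ((433.13946533203125, 241.59259033203125), (56.28529739379883, 175.75332641601562), 1.4612239599227905) [[403.0, 329.0], [407.0, 153.0], [464.0, 154.0], [459.0, 330.0]]
dock rect ((591.1430053710938, -2.108123779296875), (161.47854614257812, 200.09458923339844), 1.1860660314559937) [[508.0, 96.0], [512.0, -104.0], [674.0, -100.0], [670.0, 100.0]] 0.028045627316585928
knob [0.468 0.09  0.254] 63 [202.55555556 263.57142857]
(np.int64(256), np.int64(148)) [0.682, 0.111, 0.051] (np.int64(257), np.int64(148)) [0.682, 0.107, 0.054] (np.int64(263), np.int64(148)) [0.683, 0.087, 0.05] (np.int64(264), np.int64(148)) [0.682, 0.084, 0.054] (np.int64(256), np.int64(149)) [0.679, 0.111, 0.051] (np.int64(257), np.int64(149)) [0.678, 0.107, 0.055] (np.int64(263), np.int64(149)) [0.679, 0.087, 0.052] (np.int64(264), np.int64(149)) [0.678, 0.084, 0.056] (np.int64(256), np.int64(150)) [0.675, 0.111, 0.052] (np.int64(257), np.int64(150)) [0.675, 0.107, 0.052] (np.int64(263), np.int64(150)) [0.676, 0.087, 0.05] (np.int64(264), np.int64(150)
[... 4439 characters left out ...]
49] (np.int64(261), np.int64(206)) [0.461, 0.098, 0.246] (np.int64(262), np.int64(206)) [0.461, 0.095, 0.249] (np.int64(263), np.int64(206)) [0.46, 0.092, 0.253] (np.int64(264), np.int64(206)) [0.461, 0.09, 0.249] (np.int64(265), np.int64(206)) [0.461, 0.087, 0.251] (np.int64(266), np.int64(206)) [0.461, 0.084, 0.252] (np.int64(267), np.int64(206)) [0.461, 0.081, 0.246] (np.int64(263), np.int64(207)) [0.458, 0.092, 0.248] (np.int64(264), np.int64(207)) [0.458, 0.089, 0.245] (np.int64(265), np.int64(207)) [0.458, 0.087, 0.246] 
bottle 187 [ 0.366 -0.042  0.032] [0.409 0.002 0.102]
flask 192 [ 0.35  -0.186  0.03 ] [ 0.403 -0.14   0.095]
knob side [0.471 0.098 0.25 ] [145.11764706 289.77941176]
```

View pics/top1.png

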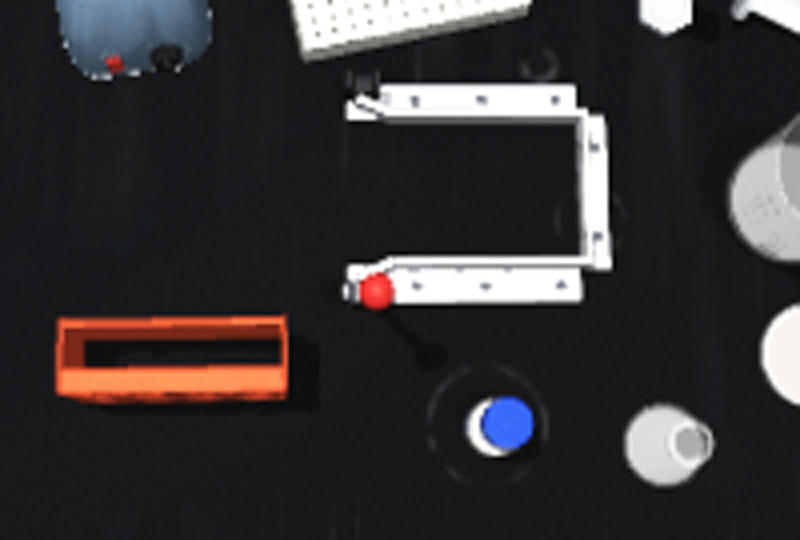

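```bash
python3 -m crank '[{"rz":10,"z":-0.04},{"rz":10,"z":-0.05},{"z":-0.04},{"x":0.03,"y":-0.03},{"x":0.04,"y":-0.04}]' | tail -1
python3 -m crank '[{"x":0.04,"y":-0.04},{"x":0.04,"y":-0.04},{"x":0.02,"y":-0.04},{"x":0.01,"y":-0.04},{"y":-0.04}]'|tail -1
python3 -c "
from h import *
s=robot.state();print(s['t'],s['tcp_pos'],s['tool_rot'],s['q'].round(2),s['ft_force'].round(1))"
```

```text
0.2 [ 0.21406334 -0.58682839  0.20322173] [-3.09271279e+00 -5.46419542e-01  3.68639245e-04] [ 1.12  0.43  0.02  1.57 -0.01  1.13 -0.08] [-0.7 -0.4 -0.4]$[0]: bad value
$[0]: bad value
```

```bash
python3 -m crank '[{"rx":0,"ry":0,"rz":10,"x":0,"y":0,"z":-0.04,"gripper":0.085},{"rx":0,"ry":0,"rz":10,"x":0,"y":0,"z":-0.05,"gripper":0.085},{"rx":0,"ry":0,"rz":0,"x":0,"y":0,"z":-0.04,"gripper":0.085}]'; python3 -m crank --help | head -20
```

```text
t: 0.57
tcp_pos: [0.2143, -0.5872, 0.3356]
tool_rot: [3.141, -0.003, 0.0]
ft_force: [-0.1, -0.3, -0.4]
width: 0.085
grip_force: 0.0invalid input: not JSON, or not a number
```

```bash
python3 -m crank '[{"rx":0,"ry":0,"rz":0,"x":0.035,"y":-0.035,"z":0,"gripper":0.085},{"rx":0,"ry":0,"rz":0,"x":0.04,"y":-0.04,"z":0,"gripper":0.085},{"rx":0,"ry":0,"rz":0,"x":0.04,"y":-0.04,"z":0,"gripper":0.085},{"rx":0,"ry":0,"rz":0,"x":0.04,"y":-0.04,"z":0,"gripper":0.085},{"rx":0,"ry":0,"rz":0,"x":0.01,"y":-0.04,"z":0,"gripper":0.085}]' | sed -n 1,4p
python3 -m crank '[{"rx":0,"ry":0,"rz":0,"x":0,"y":-0.05,"z":0,"gripper":0.085},{"rx":0,"ry":0,"rz":0,"x":0,"y":-0.05,"z":0,"gripper":0.085},{"rx":0,"ry":0,"rz":0,"x":0,"y":-0.05,"z":0,"gripper":0.085},{"rx":0,"ry":0,"rz":0,"x":0,"y":-0.05,"z":0,"gripper":0.085},{"rx":0,"ry":0,"rz":0,"x":0,"y":-0.05,"z":0,"gripper":0.085}]' | sed -n 1,4p
```

```text
t: 1.2
tcp_pos: [0.3816, -0.3895, 0.3331]
tool_rot: [-3.141, -0.007, -0.0]
ft_force: [0.5, -0.9, -0.2]
t: 1.82
tcp_pos: [0.3786, -0.1404, 0.3337]
tool_rot: [3.141, 0.001, 0.0]
ft_force: [0.2, 0.1, -0.3]
```

```bash
python3 -m crank '[{"rx":0,"ry":0,"rz":0,"x":0,"y":-0.05,"z":0,"gripper":0.085},{"rx":0,"ry":0,"rz":0,"x":0,"y":-0.05,"z":0,"gripper":0.085},{"rx":0,"ry":0,"rz":0,"x":0,"y":-0.05,"z":0,"gripper":0.085},{"rx":0,"ry":0,"rz":0,"x":-0.01,"y":-0.05,"z":0,"gripper":0.085},{"rx":0,"ry":0,"rz":0,"x":-0.01,"y":-0.05,"z":0,"gripper":0.085}]' | sed -n 1,4p
python3 -m crank '[{"rx":0,"ry":0,"rz":0,"x":0,"y":-0.05,"z":0,"gripper":0.085},{"rx":0,"ry":0,"rz":0,"x":0,"y":-0.05,"z":0,"gripper":0.085},{"rx":0,"ry":0,"rz":0,"x":0,"y":-0.03,"z":0.03,"gripper":0.085},{"rx":0,"ry":0,"rz":0,"x":0,"y":0,"z":0.04,"gripper":0.085},{"rx":0,"ry":0,"rz":0,"x":0,"y":0,"z":0,"gripper":0.085}]' | sed -n 1,4p
python3 - <<'E'
from h import *
im,_=robot.read_camera("side"); cv2.imwrite("pics/s1.png",im)
E
```

```text
t: 2.45
tcp_pos: [0.3581, 0.1094, 0.3337]
tool_rot: [3.141, 0.001, 0.001]
ft_force: [1.6, 0.2, -0.2]
t: 3.08
tcp_pos: [0.357, 0.2367, 0.2617]
tool_rot: [3.139, 0.002, -0.007]
ft_force: [-0.5, -0.3, 0.8]
```

View pics/s1.png

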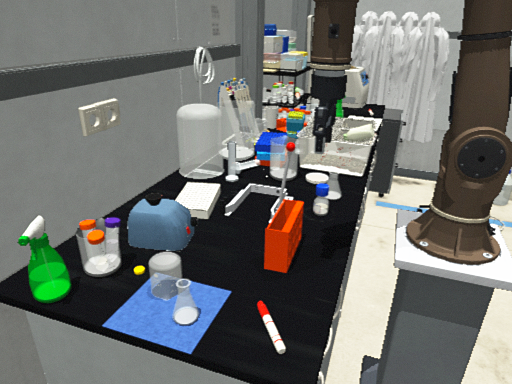

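The gripper appears at about (325,145), seemingly clear of the rack. I'll check its projection and get the wrist geometry.

Run:
```python
from h import *
c=robot.camera_info("side"); s=robot.state(); print(s['tcp_pos'],s['q'].round(2))
def pr(X):
    p=np.array(c["mtx"])@(np.array(c["R"])@np.array(X)+np.array(c["t"])); return p[:2]/p[2],p[2]
print(pr(s['tcp_pos']),pr([.46,.1,.25]),pr([.403,.242,.116]))
im,W=cloud("side")
for v in range(0,150,12):
    row=W[v,295:365]; 
    k=(row[:,0]>.15)&(row[:,0]<.6)&(row[:,1]>-.0)&(row[:,1]<.45)
    if k.any(): print(v,row[k].min(0).round(2),row[k].max(0).round(2))
```

```text
[0.35810503 0.23734626 0.26350787] [-0.04  0.13 -0.73  1.88  0.09  1.17 -2.37]
(array([320.78981304, 163.44404223]), np.float64(0.8815397559051428)) (array([293.36676227, 147.19679006]), np.float64(1.0348692519688965)) (array([297.53738451, 216.57173199]), np.float64(0.9527033638309056))
0 [0.32 0.24 0.6 ] [0.4  0.28 0.6 ]
12 [0.32 0.24 0.58] [0.4  0.28 0.58]
24 [0.32 0.24 0.56] [0.4  0.28 0.56]
36 [0.32 0.24 0.54] [0.4  0.29 0.54]
48 [0.32 0.24 0.51] [0.4  0.28 0.52]
60 [0.32 0.25 0.49] [0.4  0.28 0.5 ]
72 [0.33 0.25 0.47] [0.39 0.27 0.47]
84 [0.32 0.24 0.44] [0.4  0.28 0.45]
96 [0.32 0.25 0.42] [0.39 0.28 0.43]
108 [0.34 0.23 0.39] [0.37 0.31 0.41]
120 [0.34 0.17 0.35] [0.37 0.31 0.38]
132 [0.35 0.19 0.33] [0.37 0.31 0.36]
144 [0.35 0.29 0.32] [0.37 0.3  0.33]
```

```bash
python3 -m crank '[{"rx":0,"ry":0,"rz":0,"x":0,"y":-0.005,"z":0.05,"gripper":0.085},{"rx":0,"ry":0,"rz":0,"x":0,"y":0,"z":0.05,"gripper":0.085},{"rx":0,"ry":0,"rz":0,"x":0.005,"y":0,"z":0.05,"gripper":0.085},{"rx":0,"ry":0,"rz":0,"x":0.01,"y":0,"z":0.025,"gripper":0.085},{"rx":0,"ry":0,"rz":0,"x":0.01,"y":0,"z":0,"gripper":0.085}]' | sed -n 1,4p
python3 -m crank '[{"rx":0,"ry":0,"rz":0,"x":0.008,"y":0,"z":0,"gripper":0.085},{"rx":0,"ry":0,"rz":0,"x":0.008,"y":0,"z":0,"gripper":0.085},{"rx":0,"ry":0,"rz":0,"x":0.008,"y":0,"z":-0.002,"gripper":0.085},{"rx":0,"ry":0,"rz":0,"x":0.008,"y":0,"z":-0.003,"gripper":0.085}]' | sed -n 1,4p
python3 - <<'E'
from h import *
im,_=robot.read_camera("side"); cv2.imwrite("pics/s2.png",cv2.resize(im[100:300,200:400],None,fx=3,fy=3))
E
```

```text
t: 3.8
tcp_pos: [0.3845, 0.2425, 0.0888]
tool_rot: [3.141, -0.0, -0.001]
ft_force: [-0.2, 0.4, 0.2]
t: 4.3
tcp_pos: [0.4164, 0.243, 0.0943]
tool_rot: [-3.141, -0.001, -0.001]
ft_force: [-0.0, -0.3, -0.6]
```

View pics/s2.png

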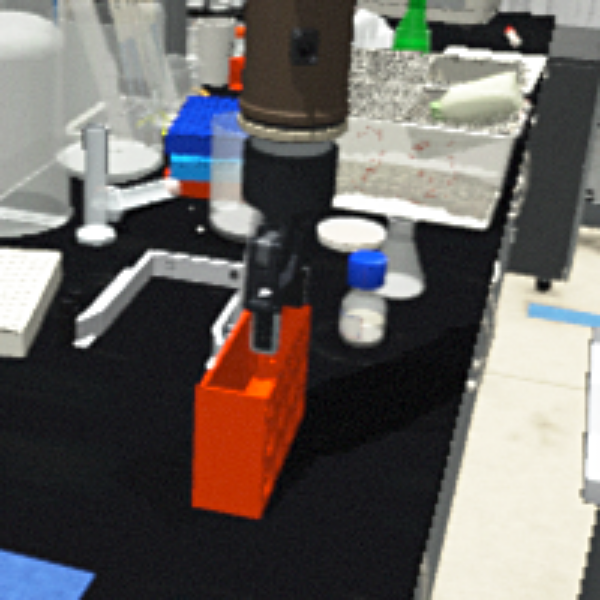

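The near finger's tip, at full-image (288,217), seems to be above or over the near rim of the rack, with no force. I'll check the tip height by projection.

Run:
```python
from h import *
c=robot.camera_info("side"); s=robot.state(); print(s['tcp_pos'],s['ft_force'])
def pr(X):
    p=np.array(c["mtx"])@(np.array(c["R"])@np.array(X)+np.array(c["t"])); return (p[:2]/p[2]).round(1)
for y in(.287,.299):
  for z in (.094,.107,.12,.13): print(y,z,pr([.416,y,z]))
for X in([.403,.33,.116],[.403,.154,.116],[.461,.33,.116],[.403,.33,0],[.461,.33,0]): print(pr(X))
im,W=cloud("side")
print(W[205:220:3,283:293:3].round(3).tolist())
```

```text
[0.41761902 0.24309279 0.09459973] [ 1.87358235 -0.71402362  0.98469981]
0.287 0.094 [287.3 231.5]
0.287 0.107 [287.6 226.9]
0.287 0.12 [287.9 222.3]
0.287 0.13 [288.1 218.7]
0.299 0.094 [286.  233.9]
0.299 0.107 [286.2 229.2]
0.299 0.12 [286.5 224.5]
0.299 0.13 [286.8 220.9]
[288.2 233.1]
[305.5 202.4]
[264.6 228.5]
[285.6 273.9]
[263.3 268.8]
[[[0.429, 0.294, 0.168], [0.42, 0.3, 0.172], [0.413, 0.298, 0.173], [0.408, 0.288, 0.169]], [[0.429, 0.29, 0.158], [0.42, 0.298, 0.164], [0.412, 0.3, 0.166], [0.408, 0.286, 0.16]], [[0.428, 0.293, 0.151], [0.419, 0.3, 0.156], [0.412, 0.299, 0.158], [0.424, 0.219, 0.117]], [[0.428, 0.292, 0.143], [0.42, 0.296, 0.147], [0.412, 0.296, 0.148], [0.42, 0.233, 0.115]], [[0.462, 0.161, 0.062], [0.42, 0.292, 0.136], [0.413, 0.293, 0.138], [0.415, 0.25, 0.116]]]
```

```bash
python3 -m crank '[{"rx":0,"ry":0,"rz":0,"x":-0.02,"y":0,"z":-0.01,"gripper":0.085},{"rx":0,"ry":0,"rz":0,"x":-0.03,"y":0,"z":0,"gripper":0.05},{"rx":0,"ry":0,"rz":0,"x":0,"y":0,"z":0,"gripper":0.05},{"rx":0,"ry":0,"rz":0,"x":0,"y":0,"z":0,"gripper":0.05},{"rx":0,"ry":0,"rz":0,"x":0,"y":0,"z":0,"gripper":0.05}]' | sed -n 1,6p
python3 - <<'E'
from h import *
s=robot.state(); print(s['tcp_pos'],s['width'])
im,W=cloud("side")
k=(W[...,0]>.33)&(W[...,0]<.395)&(W[...,1]>.17)&(W[...,1]<.32)&(W[...,2]>.03)&(W[...,2]<.25)
P=W[k]; print(len(P))
for z in np.arange(.05,.25,.01):
    q=P[(P[:,2]>=z)&(P[:,2]<z+.01)]
    if len(q): print(round(z,2),len(q),q.min(0).round(3),q.max(0).round(3))
cv2.imwrite("pics/s3.png",cv2.resize(im[100:300,200:400],None,fx=3,fy=3))
E
```

```text
t: 5.03
tcp_pos: [0.3664, 0.243, 0.1037]
tool_rot: [-3.141, 0.0, -0.0]
ft_force: [0.1, 0.6, 0.3]
width: 0.0502
grip_force: 0.0
[0.36635135 0.2429658  0.10368108] 0.05023689228637213
699
0.13 17 [0.357 0.218 0.135] [0.376 0.276 0.14 ]
0.14 45 [0.357 0.211 0.14 ] [0.379 0.284 0.15 ]
0.15 43 [0.356 0.213 0.15 ] [0.378 0.285 0.16 ]
0.16 51 [0.357 0.216 0.16 ] [0.378 0.284 0.17 ]
0.17 19 [0.354 0.215 0.17 ] [0.373 0.284 0.179]
0.18 63 [0.354 0.19  0.18 ] [0.381 0.302 0.19 ]
0.19 45 [0.352 0.222 0.19 ] [0.378 0.305 0.2  ]
0.2 61 [0.35  0.218 0.2  ] [0.378 0.309 0.21 ]
0.21 68 [0.351 0.224 0.21 ] [0.378 0.31  0.22 ]
0.22 80 [0.348 0.188 0.22 ] [0.387 0.312 0.23 ]
0.23 142 [0.348 0.217 0.23 ] [0.387 0.314 0.24 ]
0.24 65 [0.354 0.233 0.24 ] [0.378 0.295 0.25 ]
```

View pics/s3.png

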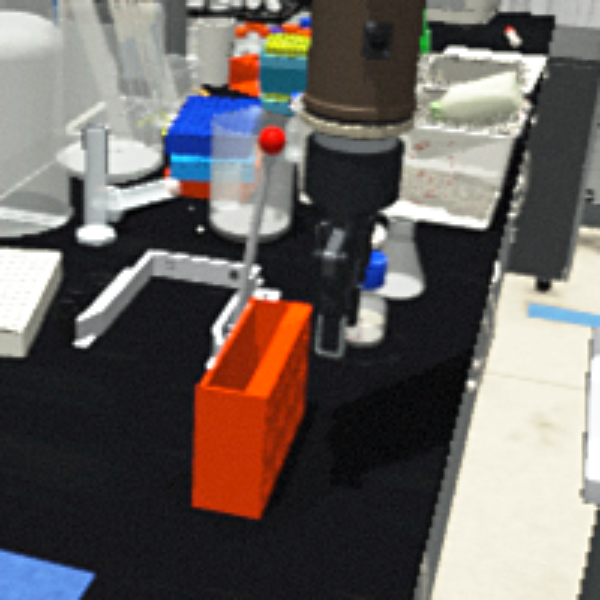

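The tips sit about 28 mm behind the reported TCP, at z about 0.134 in the picture. The rack is unmoved and I go lower.

```bash
python3 -m crank '[{"rx":0,"ry":0,"rz":0,"x":0,"y":0,"z":0.025,"gripper":0.05},{"rx":0,"ry":0,"rz":0,"x":0.015,"y":0,"z":0,"gripper":0.05},{"rx":0,"ry":0,"rz":0,"x":0.01,"y":0,"z":0,"gripper":0.05},{"rx":0,"ry":0,"rz":0,"x":0.008,"y":0,"z":0,"gripper":0.05},{"rx":0,"ry":0,"rz":0,"x":0.008,"y":0,"z":-0.001,"gripper":0.05}]' | sed -n 1,4p
python3 - <<'E'
from h import *
from m import meas
im,W,hsv,o=meas(); P=W[o]; print("z",np.percentile(P[:,2],[50,90,98]).round(3))
T=P[P[:,2]>np.percentile(P[:,2],98)-.012]; print(T.min(0),T.max(0))
print(robot.state()['ft_force'])
im,W=cloud("side"); h=cv2.cvtColor(im,cv2.COLOR_BGR2HSV); o=(h[...,0]>3)&(h[...,0]<16)&(h[...,1]>150); o[:190]=0; o[:,:255]=0;o[:,320:]=0
print("side",np.nanpercentile(W[o],[1,50,99],axis=0).round(3))
E
```

```text
t: 5.7
tcp_pos: [0.4074, 0.243, 0.0801]
tool_rot: [-3.141, -0.0, -0.001]
ft_force: [-0.5, -0.2, 0.1]
z [0.064 0.11  0.115]
[0.47187376 0.16131565 0.10293416] [0.47625381 0.21087895 0.11560688]
[0.81259714 0.12744442 0.16076328]
side [[ 0.406  0.121 -0.   ]
 [ 0.434  0.315  0.07 ]
 [ 0.478  0.331  0.123]]
```

```bash
python3 -m crank '[{"rx":0,"ry":0,"rz":0,"x":0.008,"y":0,"z":-0.003,"gripper":0.05},{"rx":0,"ry":0,"rz":0,"x":0.008,"y":0,"z":-0.003,"gripper":0.05},{"rx":0,"ry":0,"rz":0,"x":0.007,"y":0,"z":-0.002,"gripper":0.05},{"rx":0,"ry":0,"rz":0,"x":0.007,"y":0,"z":-0.001,"gripper":0.05},{"rx":0,"ry":0,"rz":0,"x":0.006,"y":0,"z":-0.001,"gripper":0.05}]' | sed -n 1,4p
python3 - <<'E'
from h import *
print(robot.state()['ft_force'])
im,W=cloud("side"); h=cv2.cvtColor(im,cv2.COLOR_BGR2HSV); o=(h[...,0]>3)&(h[...,0]<16)&(h[...,1]>150); o[:190]=0; o[:,:205]=0;o[:,320:]=0
print("side",np.nanpercentile(W[o],[1,50,99],axis=0).round(3))
E
```

```text
t: 6.42
tcp_pos: [0.4431, 0.2429, 0.0897]
tool_rot: [3.142, 0.001, 0.0]
ft_force: [0.2, 0.1, -0.4]
[ 0.23055043  0.14531062 -0.42926753]
side [[ 0.412  0.123 -0.   ]
 [ 0.45   0.3    0.072]
 [ 0.51   0.332  0.128]]
```

```bash
python3 -m crank '[{"rx":0,"ry":0,"rz":0,"x":0.007,"y":0,"z":0,"gripper":0.05},{"rx":0,"ry":0,"rz":0,"x":0.006,"y":0,"z":0,"gripper":0.05},{"rx":0,"ry":0,"rz":0,"x":0.006,"y":0,"z":0,"gripper":0.05},{"rx":0,"ry":0,"rz":0,"x":0,"y":0,"z":0,"gripper":0.05},{"rx":0,"ry":0,"rz":0,"x":0,"y":0,"z":0,"gripper":0.05}]' | sed -n 1,4p
cat > r.py <<'E'
from h import *
from m import meas
s=robot.state(); print(s['t'],s['tcp_pos'].round(4),s['ft_force'].round(1))
im,W=cloud("side"); h=cv2.cvtColor(im,cv2.COLOR_BGR2HSV); o=(h[...,0]>3)&(h[...,0]<16)&(h[...,1]>150); o[:150]=0; o[:,:205]=0;o[:,320:]=0
print("side",np.nanpercentile(W[o],[1,50,99],axis=0).round(3).tolist())
im,W,hsv,o=meas(); P=W[o]; print("z",np.percentile(P[:,2],[50,90,98]).round(3))
T=P[(P[:,2]>.045)&(P[:,2]<.07)]
if len(T)>20:
    r=cv2.minAreaRect((T[:,:2]*1000).astype(np.float32)); print("rack rect",r)
    # +x long side and -x... outer lines from bins along y
    print(T.min(0).round(3),T.max(0).round(3))
E
python3 r.py
```

```text
t: 7.1
tcp_pos: [0.4614, 0.243, 0.0896]
tool_rot: [3.142, 0.001, -0.0]
ft_force: [-0.4, 0.4, -0.9]
7.1 [0.4614 0.243  0.0896] [-0.4  0.4 -0.9]
side [[0.464, 0.054, -0.0], [0.516, 0.28, 0.048], [0.614, 0.335, 0.061]]
z [0.055 0.059 0.062]
rack rect ((557.728515625, 191.37771606445312), (49.248878479003906, 66.49415588378906), 1.3062820434570312)
[0.534 0.158 0.045] [0.582 0.225 0.064]
```

```bash
python3 -m crank '[{"rx":0,"ry":0,"rz":0,"x":-0.03,"y":0,"z":0,"gripper":0.05},{"rx":0,"ry":0,"rz":0,"x":-0.02,"y":0,"z":0.02,"gripper":0.05},{"rx":0,"ry":0,"rz":0,"x":0,"y":0,"z":0.025,"gripper":0.05},{"rx":0,"ry":0,"rz":0,"x":0,"y":0,"z":0.015,"gripper":0.05},{"rx":0,"ry":0,"rz":0,"x":0,"y":0,"z":0,"gripper":0.05}]' | sed -n 1,4p
python3 r.py
python3 - <<'E'
from h import *
im,W=cloud("side")
k=(W[...,0]>.36)&(W[...,0]<.45)&(W[...,1]>.17)&(W[...,1]<.32)&(W[...,2]>.006)&(W[...,2]<.25)
print(np.sort(W[k][:,2])[[0,5,20]])
cv2.imwrite("pics/s4.png",cv2.resize(im[100:300,200:400],None,fx=3,fy=3))
E
```

```text
t: 7.82
tcp_pos: [0.4112, 0.2426, 0.029]
tool_rot: [3.141, 0.001, -0.002]
ft_force: [0.3, 0.1, -0.3]
7.825 [0.4112 0.2426 0.029 ] [ 0.3  0.1 -0.3]
side [[0.464, -0.373, -0.0], [0.517, 0.278, 0.048], [0.7, 0.335, 0.061]]
z [0.055 0.06  0.062]
rack rect ((523.8416137695312, 245.11160278320312), (115.15069580078125, 175.96702575683594), 1.613088607788086)
[0.468 0.156 0.046] [0.583 0.334 0.065]
[0.06037822 0.06250201 0.06731192]
```

View pics/s4.png

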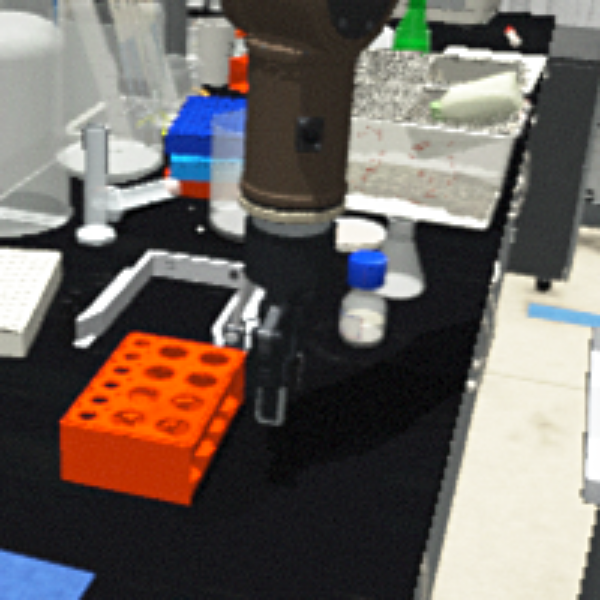

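The rack is on its feet, with its centre at about (0.524,0.245). I'll lower the tips to about 28 mm and push it in +x.

```bash
python3 -m crank '[{"rx":0,"ry":0,"rz":0,"x":0,"y":0,"z":0.015,"gripper":0.05},{"rx":0,"ry":0,"rz":0,"x":0,"y":0,"z":0.01,"gripper":0.05},{"rx":0,"ry":0,"rz":0,"x":0,"y":0,"z":0.006,"gripper":0.05},{"rx":0,"ry":0,"rz":0,"x":0.02,"y":0,"z":0,"gripper":0.05},{"rx":0,"ry":0,"rz":0,"x":0.02,"y":0,"z":0,"gripper":0.05}]' | sed -n 1,4p
python3 -m crank '[{"rx":0,"ry":0,"rz":0,"x":0.012,"y":0,"z":0,"gripper":0.05},{"rx":0,"ry":0,"rz":0,"x":0.012,"y":0,"z":0,"gripper":0.05},{"rx":0,"ry":0,"rz":0,"x":0.012,"y":0,"z":0,"gripper":0.05},{"rx":0,"ry":0,"rz":0,"x":0.012,"y":0,"z":0,"gripper":0.05},{"rx":0,"ry":0,"rz":0,"x":0.008,"y":0,"z":0,"gripper":0.05}]' | sed -n 1,4p
python3 r.py
```

```text
t: 8.6
tcp_pos: [0.4518, 0.243, -0.0017]
tool_rot: [3.141, 0.002, -0.001]
ft_force: [0.8, 0.1, 0.4]
t: 9.22
tcp_pos: [0.5084, 0.2429, -0.0013]
tool_rot: [-3.142, -0.0, -0.0]
ft_force: [-1.2, -0.3, -0.3]
9.225 [ 0.5084  0.2429 -0.0013] [-1.2 -0.3 -0.3]
side [[0.521, 0.14, 0.0], [0.58, 0.295, 0.049], [0.645, 0.332, 0.061]]
z [0.056 0.06  0.476]
rack rect ((615.9776611328125, 189.79855346679688), (68.96282958984375, 38.94248580932617), 88.32947540283203)
[0.596 0.156 0.047] [0.636 0.224 0.061]
```

```bash
python3 - <<'E'
from h import *
W=np.load("top.npy")
A=[];B=[]
for y in np.arange(-.08,.065,.01):
    k=(abs(W[...,1]-y)<.005)&(W[...,2]>.02)&(W[...,2]<.04)
    x=W[...,0][k]; n=x[(x>.48)&(x<.57)]; f=x[(x>.61)&(x<.70)]
    if len(n) and len(f): A.append((y,n.min(),n.max())); B.append((y,f.min(),f.max()))
A=np.array(A);B=np.array(B)
for M in(A,B): print(np.c_[M].round(3).tolist()); 
pa=np.polyfit(A[:,0],A[:,2],1);pb=np.polyfit(B[:,0],B[:,1],1);print(pa,pb,(pa+pb)/2)
k=(abs(W[...,0]-.59)<.04)&(W[...,2]>.02)&(W[...,2]<.04)&(W[...,1]<-.05); print("stop y",np.percentile(W[...,1][k],[0,5,50,95,100]).round(3))
E
python3 -m crank '[{"rx":0,"ry":0,"rz":0,"x":-0.03,"y":0,"z":0,"gripper":0.05},{"rx":0,"ry":0,"rz":0,"x":-0.04,"y":0,"z":-0.01,"gripper":0.05},{"rx":0,"ry":0,"rz":0,"x":0,"y":0,"z":0,"gripper":0.05}]' | sed -n 1,2p
python3 r.py
```

```text
[[-0.08, 0.525, 0.53], [-0.07, 0.526, 0.529], [-0.06, 0.525, 0.529], [-0.05, 0.525, 0.529], [-0.04, 0.524, 0.528], [-0.03, 0.524, 0.528], [-0.02, 0.524, 0.528], [-0.01, 0.524, 0.527], [-0.0, 0.524, 0.527], [0.01, 0.523, 0.527], [0.02, 0.523, 0.527], [0.03, 0.523, 0.526], [0.04, 0.523, 0.526], [0.05, 0.522, 0.526], [0.06, 0.522, 0.526]]
[[-0.08, 0.656, 0.659], [-0.07, 0.655, 0.658], [-0.06, 0.654, 0.658], [-0.05, 0.655, 0.658], [-0.04, 0.654, 0.658], [-0.03, 0.653, 0.657], [-0.02, 0.654, 0.657], [-0.01, 0.653, 0.657], [-0.0, 0.654, 0.658], [0.01, 0.653, 0.656], [0.02, 0.654, 0.657], [0.03, 0.652, 0.656], [0.04, 0.651, 0.656], [0.05, 0.653, 0.656], [0.06, 0.652, 0.655]]
[-0.02629237  0.52724221] [-0.02614139  0.65338123] [-0.02621688  0.59031172]
stop y [-0.769 -0.76  -0.331 -0.098 -0.095]
t: 9.7
tcp_pos: [0.4348, 0.2432, 0.0093]
9.7 [0.4348 0.2432 0.0093] [ 0.6  0.6 -0.6]
side [[0.522, -0.374, -0.0], [0.57, 0.264, 0.048], [0.703, 0.331, 0.061]]
z [0.055 0.06  0.062]
rack rect ((578.44091796875, 242.64907836914062), (175.5137939453125, 115.52105712890625), 89.81462860107422)
[0.521 0.155 0.047] [0.636 0.33  0.064]
```

```bash
python3 -m crank '[{"rx":0,"ry":0,"rz":-1.6,"x":0.03,"y":0,"z":0.01,"gripper":0.05},{"rx":0,"ry":0,"rz":0,"x":0.03,"y":0,"z":0,"gripper":0.05},{"rx":0,"ry":0,"rz":0,"x":0.01,"y":0,"z":0,"gripper":0.05},{"rx":0,"ry":0,"rz":0,"x":0.01,"y":0,"z":0,"gripper":0.05},{"rx":0,"ry":0,"rz":0,"x":0,"y":0,"z":0,"gripper":0.05}]' | sed -n 1,3p
python3 -m crank '[{"rx":0,"ry":0,"rz":0,"x":-0.03,"y":0,"z":0,"gripper":0.05},{"rx":0,"ry":0,"rz":0,"x":-0.04,"y":0,"z":-0.03,"gripper":0.05},{"rx":0,"ry":0,"rz":0,"x":0,"y":0,"z":-0.05,"gripper":0.06},{"rx":0,"ry":0,"rz":0,"x":0,"y":0,"z":-0.04,"gripper":0.06}]' | sed -n 1,3p
python3 r.py
```

```text
t: 10.42
tcp_pos: [0.5179, 0.2445, -0.0014]
tool_rot: [-3.141, -0.044, -0.0]
t: 10.92
tcp_pos: [0.4465, 0.2428, 0.1205]
tool_rot: [3.141, 0.048, 0.001]
10.925 [0.4465 0.2428 0.1205] [ 0.7 -0.4 -0.4]
side [[0.531, -0.374, -0.0], [0.578, 0.26, 0.048], [0.702, 0.333, 0.06]]
z [0.055 0.06  0.062]
rack rect ((588.2899169921875, 244.4261016845703), (117.14067840576172, 170.95327758789062), 1.652572751045227)
[0.531 0.157 0.046] [0.648 0.332 0.064]
```

```bash
python3 -m crank '[{"rx":0,"ry":0,"rz":-10,"x":0,"y":0,"z":0,"gripper":0.06},{"rx":0,"ry":0,"rz":-10,"x":0,"y":0,"z":0,"gripper":0.06},{"rx":0,"ry":0,"rz":-10,"x":0,"y":0,"z":0,"gripper":0.06},{"rx":0,"ry":0,"rz":-10,"x":0,"y":0,"z":0,"gripper":0.06},{"rx":0,"ry":0,"rz":-10,"x":0,"y":0,"z":0,"gripper":0.06}]' | sed -n 1,3p
python3 -m crank '[{"rx":0,"ry":0,"rz":-10,"x":0,"y":0,"z":0,"gripper":0.06},{"rx":0,"ry":0,"rz":-10,"x":0,"y":0,"z":0,"gripper":0.06},{"rx":0,"ry":0,"rz":-10,"x":0,"y":0,"z":0,"gripper":0.06},{"rx":0,"ry":0,"rz":-10,"x":0,"y":0,"z":0,"gripper":0.06},{"rx":0,"ry":0,"rz":0,"x":0,"y":0,"z":0,"gripper":0.06}]' | sed -n 1,3p
python3 - <<'E'
from h import *
W=np.load("top.npy")
for n,(u0,u1,v0,v1) in dict(toaster=(180,226,92,154),beaker=(128,156,142,170),dflask=(112,136,170,194)).items():
    R=W[v0:v1,u0:u1].reshape(-1,3); R=R[R[:,2]>.03]; print(n,np.percentile(R,1,0).round(3),np.percentile(R,99,0).round(3))
print(robot.state()['q'].round(2))
E
```

```text
t: 11.65
tcp_pos: [0.4468, 0.2423, 0.1181]
tool_rot: [2.823, 1.377, -0.001]
t: 12.28
tcp_pos: [0.4469, 0.2423, 0.118]
tool_rot: [-2.189, -2.252, 0.001]
toaster [0.684 0.234 0.034] [0.837 0.36  0.133]
beaker [0.605 0.451 0.033] [0.671 0.516 0.088]
dflask [0.535 0.531 0.031] [0.572 0.569 0.092]
[ 0.14  0.56 -1.04  1.9   0.56  1.01 -1.12]
```

```bash
python3 -m crank '[{"rx":0,"ry":0,"rz":0,"x":0.034,"y":0.03,"z":0,"gripper":0.06},{"rx":0,"ry":0,"rz":0,"x":0.034,"y":0.04,"z":0,"gripper":0.06},{"rx":0,"ry":0,"rz":0,"x":0.034,"y":0.04,"z":0,"gripper":0.06},{"rx":0,"ry":0,"rz":0,"x":0.034,"y":0.032,"z":0,"gripper":0.06},{"rx":0,"ry":0,"rz":0,"x":0,"y":0,"z":0,"gripper":0.06}]' | sed -n 1,3p
python3 -m crank '[{"rx":0,"ry":0,"rz":0,"x":0,"y":0,"z":0.04,"gripper":0.06},{"rx":0,"ry":0,"rz":0,"x":0,"y":0,"z":0.04,"gripper":0.06},{"rx":0,"ry":0,"rz":0,"x":0,"y":0,"z":0.027,"gripper":0.06},{"rx":0,"ry":0,"rz":0,"x":0,"y":0,"z":0,"gripper":0.06}]' | sed -n 1,4p
python3 -c "
from h import *
s=robot.state();print(s['tcp_pos'],s['tool_rot'],s['q'].round(2),s['ft_force'].round(1))"; python3 r.py
```

```text
t: 12.9
tcp_pos: [0.5859, 0.3854, 0.1176]
tool_rot: [-2.192, -2.249, -0.001]
t: 13.4
tcp_pos: [0.584, 0.3805, 0.0094]
tool_rot: [-2.192, -2.251, 0.007]
ft_force: [-0.5, -0.0, 1.1]
[0.58397277 0.3805147  0.00939581] [-2.19170622 -2.25075091  0.00728674] [-0.18  0.91 -0.85  1.5   0.73  1.08 -1.17] [-0.5 -0.   1.1]
13.4 [0.584  0.3805 0.0094] [-0.5 -0.   1.1]
side [[0.53, -0.376, -0.0], [0.557, 0.25, 0.042], [0.708, 0.393, 0.111]]
z [0.052 0.061 0.503]
rack rect ((547.5042724609375, 295.3124694824219), (35.605350494384766, 70.19088745117188), 0.6434144377708435)
[0.529 0.26  0.045] [0.565 0.331 0.063]
```

```bash
python3 -m crank '[{"rx":0,"ry":0,"rz":0,"x":-0.02,"y":0,"z":0,"gripper":0.06},{"rx":0,"ry":0,"rz":0,"x":-0.02,"y":0,"z":0,"gripper":0.06},{"rx":0,"ry":0,"rz":0,"x":-0.02,"y":0,"z":0,"gripper":0.06},{"rx":0,"ry":0,"rz":0,"x":-0.02,"y":0,"z":0,"gripper":0.06},{"rx":0,"ry":0,"rz":0,"x":-0.015,"y":0,"z":0,"gripper":0.06}]' | sed -n 1,4p
python3 -m crank '[{"rx":0,"ry":0,"rz":0,"x":-0.015,"y":0,"z":0,"gripper":0.06},{"rx":0,"ry":0,"rz":0,"x":-0.015,"y":0,"z":0,"gripper":0.06},{"rx":0,"ry":0,"rz":0,"x":-0.015,"y":0,"z":0,"gripper":0.06},{"rx":0,"ry":0,"rz":0,"x":-0.015,"y":0,"z":0,"gripper":0.06}]' | sed -n 1,4p
python3 - <<'E'
from h import *
im,_=robot.read_camera("side"); cv2.imwrite("pics/s5.png",cv2.resize(im[100:300,200:400],None,fx=3,fy=3))
E
python3 r.py
```

```text
t: 14.12
tcp_pos: [0.5888, 0.2856, 0.0118]
tool_rot: [2.19, 2.251, 0.0]
ft_force: [-0.1, 1.8, 0.8]
t: 14.62
tcp_pos: [0.59, 0.2267, 0.0117]
tool_rot: [-2.189, -2.253, 0.0]
ft_force: [-0.9, 1.6, 2.0]
14.675 [0.5906 0.2236 0.0112] [ 0.4 -1.  -0. ]
side [[0.534, -0.376, -0.001], [0.576, 0.186, 0.033], [0.711, 0.236, 0.112]]
z [0.055 0.061 0.496]
rack rect ((558.7504272460938, 139.98072814941406), (51.74591827392578, 143.5316619873047), 0.610236406326294)
[0.532 0.068 0.045] [0.584 0.212 0.065]
```

View pics/s5.png

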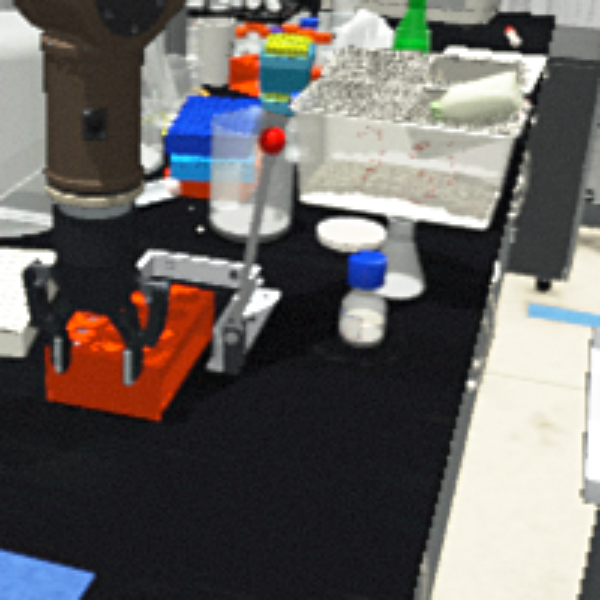

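The rack is entering the dock straight and the bar is still upright. I continue.

```bash
python3 -m crank '[{"rx":0,"ry":0,"rz":0,"x":-0.02,"y":0,"z":0,"gripper":0.06},{"rx":0,"ry":0,"rz":0,"x":-0.02,"y":0,"z":0,"gripper":0.06},{"rx":0,"ry":0,"rz":0,"x":-0.02,"y":0,"z":0,"gripper":0.06},{"rx":0,"ry":0,"rz":0,"x":-0.02,"y":0,"z":0,"gripper":0.06},{"rx":0,"ry":0,"rz":0,"x":-0.015,"y":0,"z":0,"gripper":0.06}]' | sed -n 1,4p
python3 -m crank '[{"rx":0,"ry":0,"rz":0,"x":-0.012,"y":0,"z":0,"gripper":0.06},{"rx":0,"ry":0,"rz":0,"x":-0.01,"y":0,"z":0,"gripper":0.06},{"rx":0,"ry":0,"rz":0,"x":-0.006,"y":0,"z":0,"gripper":0.06}]' | sed -n 1,4p
python3 -m crank '[{"rx":0,"ry":0,"rz":0,"x":-0.004,"y":0,"z":0,"gripper":0.06},{"rx":0,"ry":0,"rz":0,"x":-0.003,"y":0,"z":0,"gripper":0.06}]' | sed -n 1,4p
```

```text
t: 15.4
tcp_pos: [0.5929, 0.1304, 0.0116]
tool_rot: [2.191, 2.251, -0.001]
ft_force: [-0.4, 1.7, 1.1]
t: 15.78
tcp_pos: [0.5936, 0.104, 0.0116]
tool_rot: [-2.19, -2.253, 0.0]
ft_force: [0.1, 1.4, -0.5]
t: 16.02
tcp_pos: [0.5937, 0.0976, 0.0116]
tool_rot: [-2.189, -2.253, 0.0]
ft_force: [-0.1, 0.7, -1.4]
```

```bash
python3 r.py
```

```text
16.025 [0.5937 0.0976 0.0116] [-0.1  0.7 -1.4]
side [[0.537, -0.376, 0.0], [0.584, 0.076, 0.037], [0.705, 0.109, 0.114]]
z [0.055 0.06  0.477]
rack rect ((561.9891357421875, 14.399394989013672), (49.503639221191406, 141.21214294433594), 1.1007293462753296)
[ 0.536 -0.057  0.045] [0.586 0.085 0.063]
```

Near the end stop now; small steps until force rises.

```bash
for i in 1; do
python3 -m crank '[{"rx":0,"ry":0,"rz":0,"x":-0.004,"y":0,"z":0,"gripper":0.06},{"rx":0,"ry":0,"rz":0,"x":0,"y":0,"z":0,"gripper":0.06}]' | sed -n 2,4p
python3 -m crank '[{"rx":0,"ry":0,"rz":0,"x":-0.003,"y":0,"z":0,"gripper":0.06},{"rx":0,"ry":0,"rz":0,"x":0,"y":0,"z":0,"gripper":0.06}]' | sed -n 2,4p
python3 -m crank '[{"rx":0,"ry":0,"rz":0,"x":-0.003,"y":0,"z":0,"gripper":0.06},{"rx":0,"ry":0,"rz":0,"x":0,"y":0,"z":0,"gripper":0.06}]' | sed -n 2,4p
done
```

```text
tcp_pos: [0.594, 0.0932, 0.0117]
tool_rot: [2.19, 2.252, -0.0]
ft_force: [-0.5, 0.2, 0.7]
tcp_pos: [0.5941, 0.0902, 0.0117]
tool_rot: [2.19, 2.253, -0.0]
ft_force: [0.0, -0.0, 0.2]
tcp_pos: [0.594, 0.0898, 0.0121]
tool_rot: [-2.187, -2.253, -0.004]
ft_force: [-1.7, 6.9, 0.1]
```

```bash
python3 -m crank '[{"rx":0,"ry":0,"rz":0,"x":-0.002,"y":0,"z":0,"gripper":0.06},{"rx":0,"ry":0,"rz":0,"x":0,"y":0,"z":0,"gripper":0.06}]' | sed -n 2,4p
python3 -m crank '[{"rx":0,"ry":0,"rz":0,"x":0.01,"y":0,"z":0,"gripper":0.06},{"rx":0,"ry":0,"rz":0,"x":0.03,"y":0,"z":0,"gripper":0.06},{"rx":0,"ry":0,"rz":0,"x":0.05,"y":0,"z":-0.02,"gripper":0.06},{"rx":0,"ry":0,"rz":0,"x":0.04,"y":0,"z":-0.05,"gripper":0.04},{"rx":0,"ry":0,"rz":0,"x":0,"y":0,"z":-0.05,"gripper":0.02}]' | sed -n 1,4p
python3 r.py
python3 - <<'E'
from h import *
im,W=cloud("top"); cv2.imwrite("pics/t5.png",cv2.resize(im[130:265,170:370],None,fx=4,fy=4))
W=cloud("side")[1]
print(robot.state()['q'].round(2))
E
```

```text
tcp_pos: [0.594, 0.0898, 0.0125]
tool_rot: [-2.185, -2.253, -0.007]
ft_force: [-2.2, 10.2, 0.4]
t: 17.75
tcp_pos: [0.589, 0.2189, 0.132]
tool_rot: [-2.182, -2.258, -0.001]
ft_force: [0.9, -0.6, 1.2]
17.75 [0.589  0.2189 0.132 ] [ 0.9 -0.6  1.2]
side [[0.538, -0.375, 0.0], [0.593, 0.035, 0.047], [0.708, 0.082, 0.061]]
z [0.044 0.544 0.6  ]
[ 0.16  0.7  -0.97  1.6   0.62  1.18 -0.92]
```

View pics/t5.png

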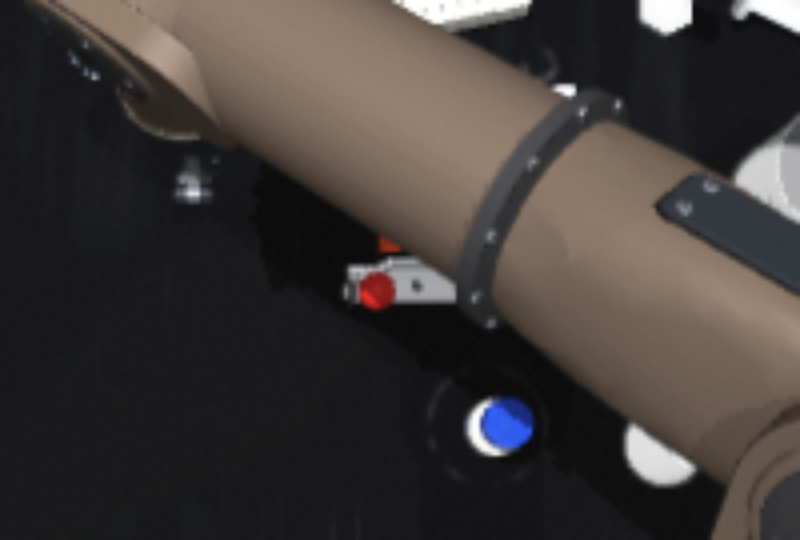

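The rack is home: 10 N against the stop with no further motion, and its end face is at y≈0.082. The knob is still at crop (377,291), upright. Next I bring the closed fingers round to the robot side of the knob.

```bash
python3 -m crank '[{"rx":0,"ry":0,"rz":0,"x":0,"y":0,"z":-0.04,"gripper":0},{"rx":0,"ry":0,"rz":0,"x":0,"y":0,"z":-0.038,"gripper":0},{"rx":0,"ry":0,"rz":0,"x":0.005,"y":-0.03,"z":0,"gripper":0},{"rx":0,"ry":0,"rz":0,"x":0,"y":-0.04,"z":0,"gripper":0},{"rx":0,"ry":0,"rz":0,"x":0,"y":-0.04,"z":0,"gripper":0}]' | sed -n 1,4p
python3 -m crank '[{"rx":0,"ry":0,"rz":0,"x":0,"y":-0.04,"z":0,"gripper":0},{"rx":0,"ry":0,"rz":0,"x":0,"y":-0.035,"z":0,"gripper":0},{"rx":0,"ry":0,"rz":0,"x":0,"y":-0.01,"z":0,"gripper":0},{"rx":0,"ry":0,"rz":0,"x":0,"y":0,"z":0,"gripper":0}]' | sed -n 1,6p
python3 - <<'E'
from h import *
im,W=cloud("side"); s=robot.state(); print(s['tcp_pos'],s['q'].round(2))
k=(abs(W[...,0]-s['tcp_pos'][0])<.07)&(abs(W[...,1]-s['tcp_pos'][1])<.07)&(W[...,2]>.15)&(W[...,2]<.33)
P=W[k]
for z in np.arange(.18,.33,.01):
    q=P[(P[:,2]>=z)&(P[:,2]<z+.01)]
    if len(q)>2: print(round(z,2),len(q),q.min(0).round(3),q.max(0).round(3))
E
```

```text
t: 18.58
tcp_pos: [0.4789, 0.215, 0.2067]
tool_rot: [-2.191, -2.251, 0.004]
ft_force: [0.2, -0.6, 0.8]
t: 19.08
tcp_pos: [0.3956, 0.2129, 0.208]
tool_rot: [2.19, 2.252, -0.002]
ft_force: [0.4, 0.9, 0.3]
width: -0.0003
grip_force: 0.0
[0.39630648 0.21318035 0.20809103] [ 0.33  0.36 -1.17  1.91  0.37  1.12 -0.96]
0.23 8 [0.39  0.209 0.237] [0.403 0.225 0.24 ]
0.24 35 [0.384 0.209 0.241] [0.409 0.228 0.25 ]
0.25 46 [0.383 0.21  0.25 ] [0.41  0.227 0.26 ]
0.26 51 [0.383 0.206 0.26 ] [0.411 0.227 0.27 ]
0.27 50 [0.379 0.206 0.27 ] [0.415 0.227 0.28 ]
0.28 109 [0.362 0.205 0.28 ] [0.43  0.231 0.29 ]
0.29 131 [0.356 0.202 0.29 ] [0.441 0.23  0.3  ]
0.3 122 [0.348 0.203 0.3  ] [0.445 0.233 0.31 ]
0.31 151 [0.34  0.203 0.31 ] [0.457 0.235 0.32 ]
0.32 216 [0.336 0.203 0.32 ] [0.456 0.234 0.33 ]
```

```bash
python3 -m crank '[{"rx":0,"ry":0,"rz":0,"x":-0.03,"y":-0.003,"z":0.006,"gripper":0},{"rx":0,"ry":0,"rz":0,"x":-0.03,"y":0,"z":0.006,"gripper":0},{"rx":0,"ry":0,"rz":0,"x":-0.03,"y":0,"z":0,"gripper":0},{"rx":0,"ry":0,"rz":0,"x":-0.029,"y":0,"z":0,"gripper":0},{"rx":0,"ry":0,"rz":0,"x":0,"y":0,"z":0,"gripper":0}]' | sed -n 1,4p
python3 - <<'E'
from h import *
s=robot.state(); print(s['tcp_pos'],s['q'].round(2))
for n in("top","side"):
    im,W=cloud(n); h=cv2.cvtColor(im,cv2.COLOR_BGR2HSV)
    r=((h[...,0]<4)|(h[...,0]>174))&(h[...,1]>150)&(W[...,2]>.2)&(W[...,2]<.3)&(W[...,0]>.42)&(W[...,0]<.6)&(abs(W[...,1]-.1)<.05)
    print(n,r.sum(),W[r].min(0).round(3) if r.any() else 0,W[r].max(0).round(3) if r.any() else 0)
E
```

```text
t: 19.75
tcp_pos: [0.397, 0.0924, 0.1961]
tool_rot: [-2.195, -2.247, 0.001]
ft_force: [0.3, -0.3, -0.3]
[0.3969671  0.092354   0.19608237] [ 0.66  0.28 -1.19  2.01  0.3   1.05 -0.65]
top 0 0 0
side 59 [0.459 0.088 0.24 ] [0.481 0.103 0.26 ]
```

```bash
python3 -m crank '[{"rx":0,"ry":0,"rz":0,"x":0,"y":0.02,"z":0,"gripper":0},{"rx":0,"ry":0,"rz":0,"x":0,"y":0.02,"z":0,"gripper":0},{"rx":0,"ry":0,"rz":0,"x":0,"y":0.012,"z":0,"gripper":0},{"rx":0,"ry":0,"rz":0,"x":0,"y":0.012,"z":0,"gripper":0},{"rx":0,"ry":0,"rz":0,"x":0,"y":0.012,"z":0,"gripper":0}]' | sed -n 1,4p
python3 -m crank '[{"rx":0,"ry":0,"rz":0,"x":0,"y":0.012,"z":0,"gripper":0},{"rx":0,"ry":0,"rz":0,"x":0,"y":0.012,"z":0,"gripper":0},{"rx":0,"ry":0,"rz":0,"x":0,"y":0.005,"z":0,"gripper":0},{"rx":0,"ry":0,"rz":0,"x":0,"y":0,"z":0,"gripper":0},{"rx":0,"ry":0,"rz":0,"x":0,"y":0,"z":0,"gripper":0}]' | sed -n 1,4p
cat > k.py <<'E'
from h import *
s=robot.state(); print(s['t'],s['tcp_pos'],s['q'].round(2))
im,W=cloud("side"); h=cv2.cvtColor(im,cv2.COLOR_BGR2HSV)
r=((h[...,0]<4)|(h[...,0]>174))&(h[...,1]>150)&(W[...,2]>.02)&(W[...,2]<.3)&(W[...,0]>.42)&(W[...,0]<.76)&(abs(W[...,1]-.1)<.05)
print(r.sum(),W[r].min(0).round(3) if r.any() else 0,W[r].max(0).round(3) if r.any() else 0)
cv2.imwrite("pics/k.png",cv2.resize(im[100:300,180:380],None,fx=3,fy=3))
E
python3 k.py
```

```text
t: 20.48
tcp_pos: [0.4723, 0.0975, 0.1965]
tool_rot: [-2.189, -2.254, 0.0]
ft_force: [-0.1, 0.5, 0.3]
t: 21.1
tcp_pos: [0.5004, 0.098, 0.1965]
tool_rot: [2.189, 2.253, -0.0]
ft_force: [0.3, 0.1, 0.0]
21.1 [0.50042387 0.09798176 0.19650222] [ 0.49  0.46 -1.08  1.8   0.44  1.15 -0.7 ]
56 [0.523 0.089 0.089] [0.597 0.108 0.24 ]
```

```bash
python3 -m crank '[{"rx":0,"ry":0,"rz":0,"x":0,"y":0,"z":0,"gripper":0},{"rx":0,"ry":0,"rz":0,"x":0,"y":0,"z":0,"gripper":0},{"rx":0,"ry":0,"rz":0,"x":0,"y":0,"z":0,"gripper":0},{"rx":0,"ry":0,"rz":0,"x":0,"y":0,"z":0,"gripper":0}]' | sed -n 1,4p
python3 k.py
```

```text
t: 21.65
tcp_pos: [0.5008, 0.0979, 0.1965]
tool_rot: [2.189, 2.253, 0.0]
ft_force: [0.1, -0.2, -0.2]
21.65 [0.50080582 0.09791661 0.19651866] [ 0.49  0.46 -1.07  1.8   0.44  1.15 -0.7 ]
43 [0.691 0.09  0.035] [0.708 0.111 0.056]
```

View pics/k.png

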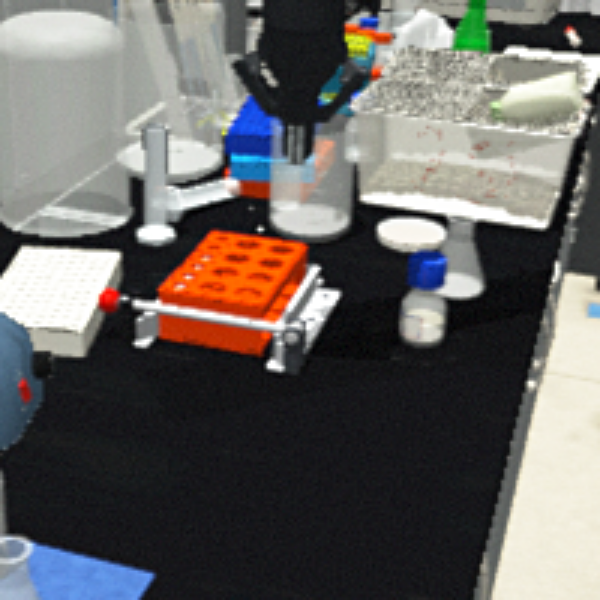

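The bar lies in the fork across the mouth, with its knob at crop (110,299), and the rack is home. The bystanders in view are still standing. I raise the arm clear and hand in.

```bash
python3 -m crank '[{"rx":0,"ry":0,"rz":0,"x":0,"y":0,"z":-0.03,"gripper":0},{"rx":0,"ry":0,"rz":0,"x":0,"y":0,"z":-0.03,"gripper":0},{"rx":0,"ry":0,"rz":0,"x":0,"y":0,"z":0,"gripper":0},{"rx":0,"ry":0,"rz":0,"x":0,"y":0,"z":0,"gripper":0}]' | sed -n 1,4p
python3 -c "
from bench import robot
print(robot.hand_in())"
```

```text
t: 22.2
tcp_pos: [0.5006, 0.0976, 0.256]
tool_rot: [2.19, 2.253, -0.001]
ft_force: [-0.9, -0.2, 0.3]
the job is handed in; nothing more can be done
None
```

The rack stands on its feet, fully home against the dock's end stop with the drop bar fallen across the mouth; the bystanders in the last side view were still standing, and the job was handed in at about 22 s.

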